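Refit the radio's volume knob and keep it pressed

TASK

The radio's volume knob has come off and lies on the coffee table. Pick it up, turn it until the flat in its bore matches the flat of the bare D-shaped stem on top of the radio, and push it down onto the stem until it is fully home on the stem's flange. Then press the knob down on its spring as one does to switch the radio on and keep it pressed: finish while the fingers still hold the knob fully home and pressed down, with the other things on the table left where they stand.

Things in the scene. Friction and masses are not known exactly. Their poses are not given: they have to be found in the camera images.
- knob_mid (a point): Loose black volume knob, bore down on the table, 32 mm tall, about 50 g: upper 14 mm a grip band 44 mm across, below 42 mm. This point is its centre, 16 mm above its underside. z up along its axis; x towards the white pointer line on its top, which is also the flat's side. D bore up from the underside: diameter 13, flat 2.5 mm from the axis, 18 mm deep.
- knob_line (a point): Point at the outer end of the white pointer line on top of the loose knob: 18 mm from the axis along the knob's x, 32 mm above its underside.
- stem_seat (a point): Centre of the upper face of the black flange (36 mm disc, 7 mm above the radio's top) at the foot of the bare upright brass volume stem. x points to the stem's flat, as does a white line on the flange: knob x and stem x must agree (to about 0.2 rad). Home: knob_mid 16 mm above this point. The stem turns with a light friction, 0.012 N m, and sinks with volume_press.
- stem_tip (a point): Centre of the upper end of the brass volume stem, 16 mm above stem_seat, same axes. The stem is 12 mm in diameter with a flat along its whole length, 2 mm from its axis on the +x side, and is slightly chamfered at this end.
- volume_press (a joint): How far the volume stem with its flange is pushed down on its spring, in m: 0 at rest, 0.004 fully pressed. It starts to move at about 4 N, is fully down at about 8 N, and springs back when let go.
- radio: Wooden table radio, 140 mm deep (x), 290 wide (y), 110 high; it does not shift. Origin under its centre, cloth front faces -x. On its cream top stand the bare volume stem (x -15, y -88 mm) and a fitted tuning knob like the loose one (x -15, y +88 mm, its top 38 mm above the panel); low preset buttons, 4 mm proud, between them.
- dice_cup: Bystander: blue plastic dice cup, 72 mm across the rim, 85 mm tall, origin under its centre.
- paperweight: Bystander: green glass paperweight, a dome 72 mm across and 45 mm tall, origin under its centre.
- nut_bowl: Bystander: empty stainless steel nut bowl, 136 mm across the rim, 50 mm tall, origin under its centre.
- jar: Bystander: blue ceramic jar with a dark twist cap, 86 mm in diameter, 104 mm tall, origin under its centre.
- coaster_rack: Bystander: bamboo rack, 120 mm (x) by 75 mm (y), with four square cork-backed coasters standing upright in its slots, 104 mm tall with them, origin under its centre.
- remote: Bystander: dark remote control lying flat, 155 mm (x) by 44 mm (y), 18 mm thick, origin under its centre.
Mind the look-alikes: they are no part of the job. Leave any blue, pink or purple look-alike of the part that bears knob_mid alone.

How it is judged:
By the outcome, as a careful person would: the job done as asked, in the order asked, and still so for the second after the job is handed in, while the arm keeps its last pose, push and grip.
It also fails if it takes over 38 s, if anything falls off the work surface, if the arm or the gripper's body presses on something with over 40 N, if the wrist force passes 120 N, or if a joint passes its speed limit or range.

ROBOT

A 6-joint arm with a two-finger parallel gripper is mounted at the origin on the work surface. World frame = base frame: x ahead of the robot, y to its left, z up, the work surface at z = 0. Lengths are in m, angles in rad, forces in N, time in s.
With the tool pointing down it reaches from about 0.3 to 0.775 m from the base axis. Payload 14.6 kg.
Tool frame: the origin (TCP) lies at the very end of the fingers, on their centre line; the grasp point (between the pads) lies grip_depth behind it (grip_depth is the distance from the TCP to the grasp point, in m); z points along the fingers, y is the line along which they close (so a half turn about z gives the same grasp; the last joint's range is limited). The gripper opens to 94 mm and grips with 3 to 60 N. Pads are 16 mm wide; open, the fingers measure 119 mm over their backs; the gripper's body (75 mm by 177 mm) begins 78 mm behind the grasp point.
Start: joints at [-1.395, 0.3, 1.521, -0, 1.321, -0.067], TCP at [0.132, -0.534, 0.205] pointing down, gripper open.
Joint ranges: [-3.03, 3.03], [-0.79, 2.21], [0.23, 2.52], [-1.04, 4.18], [0, 3.07], [-2.55, 2.55]. Speed limits (rad/s): [2.22, 2.22, 2.57, 3.14, 3.14, 3.14].

INTERFACE

Orientations are given as a rotation vector (axis times angle).
In Python, from bench import move_ptp, move_l, goto_joints, set_gripper, dwell, solve_ik, state, capture, IKError, job_done, grip_depth gives the robot as it stands. The module is installed in compiled form; this text tells all that it offers. Calls block until the motion is done:
- move_ptp(position, orientation): joint-space move of the TCP to a pose.
- move_l(position, feed=0.15, attitude=None, threshold=None): straight line of the TCP; attitude=None keeps the orientation; feed is the mean speed in m/s. With threshold (N) it stops when the force on the tool has changed by that much, and returns True; else False.
- goto_joints(angles): joint-space move.
- set_gripper(opening, f_grip=None): finger opening in m; f_grip is the grip in N (None keeps the last); returns when the fingers have stopped.
- dwell(seconds).
- solve_ik(position, orientation): joint angles nearest the present ones, or None.
- state(): the state.
- capture(name): name is "side" or "top" or "wrist"; returns a dict with "img" (384x512x3 uint8, red, green, blue), "range_z" (384x512 float32, m along the optical axis (not along the pixel's ray), 0 where there is no reading), "fx", "fy", "cx", "cy" (pixels), "origin" and "attitude" of the camera in the world. Camera axes: x right, y up, looking along -z (the intrinsics and any distortion apply to the point x, -y, -z); pixel columns grow to the right and rows downward; lengths in m; the calibration is good to about 2 mm. The wrist camera is an equidistant fisheye: a pixel r from the principal point sees the ray r / f radians off the axis. A picture is of the moment at which its call begins.
A pose or a line that the arm cannot do raises IKError and nothing moves.
- job_done(): hands the job in; it is judged then, once.
The state is a dict: "t": time; "qpos": joint angles; "qd": joint speeds; "joint_torque": joint torques, N m; "eef_pos": TCP position; "ee_rot": TCP orientation; "wrist_force": force on the tool from outside, world axes, zero at the start; "wrist_torque": the same for the moment, N m; "width": finger opening in m; "gripper_force": force on a finger pad.
Only numpy, scipy, OpenCV 4.12 (cv2) and the standard library are available. Lean on these libraries where they do the work, as an engineer would, in place of code of your own. Each camera call takes 0.05 s, during which the arm holds its last target. There are 200 camera calls.

## Working session

There is one attempt and no reset: what is moved stays moved. The work goes in short steps, each a Python script; the robot and the scene stay as the last script left them, time stands still between calls to the robot, and variables do not carry over. Pictures are saved under pics/ and viewed, at most 10 in all, crops included, and the job is handed in when it is done.

```bash
mkdir -p pics; python3 - <<'E'
from bench import *
import cv2,numpy as np,pickle
o=[]
for n in("top","side"):
    c=capture(n);pickle.dump(c,open(n+".pkl","wb"));o.append(c["img"])
    print(n,c["fx"],c["fy"],c["cx"],c["cy"],c["origin"],c["attitude"],[k for k in c])
    cv2.imwrite(f"pics/{n}0.png",cv2.resize(c["img"][:,:,::-1],(800,600),interpolation=cv2.INTER_CUBIC))
s=state();print(s,grip_depth)
E
```

```text
top 487.76113395914024 487.76113395914024 254.0141842748629 204.21212461777844 [0.41098189 0.02405229 1.48283756] [ 0.06457499 -0.06505008 -1.58911682] ['img', 'range_z', 'fx', 'fy', 'cx', 'cy', 'origin', 'attitude']
side 435.2147579819155 435.2147579819155 258.1901000936544 191.87377822001454 [0.44955589 0.97579493 0.85328859] [ 0.04813492 -1.33353652 -2.7256847 ] ['img', 'range_z', 'fx', 'fy', 'cx', 'cy', 'origin', 'attitude']
{'t': 0.1, 'qpos': array([-1.39459209e+00,  3.00400681e-01,  1.52150655e+00,  2.42501336e-05,
        1.32071010e+00, -6.65793408e-02]), 'qd': array([-0.00038667, -0.00065596, -0.00206415,  0.00141101,  0.00047326,
        0.00149546]), 'joint_torque': array([ 1.43075267e-03, -5.32644868e+01, -3.53282547e+01,  7.09775719e-02,
        2.35256605e-02, -6.75012507e-05]), 'eef_pos': array([ 0.13219646, -0.53363645,  0.20495649]), 'ee_rot': array([-3.11745812e+00, -3.80294188e-01,  5.13164052e-05]), 'wrist_force': array([ 0.10379907,  0.11937394, -0.59294041]), 'wrist_torque': array([-0.0192511 , -0.04041624,  0.03825329]), 'gripper_force': 0.0, 'width': 0.09381790269286756} 0.0188
```

View pics/top0.png

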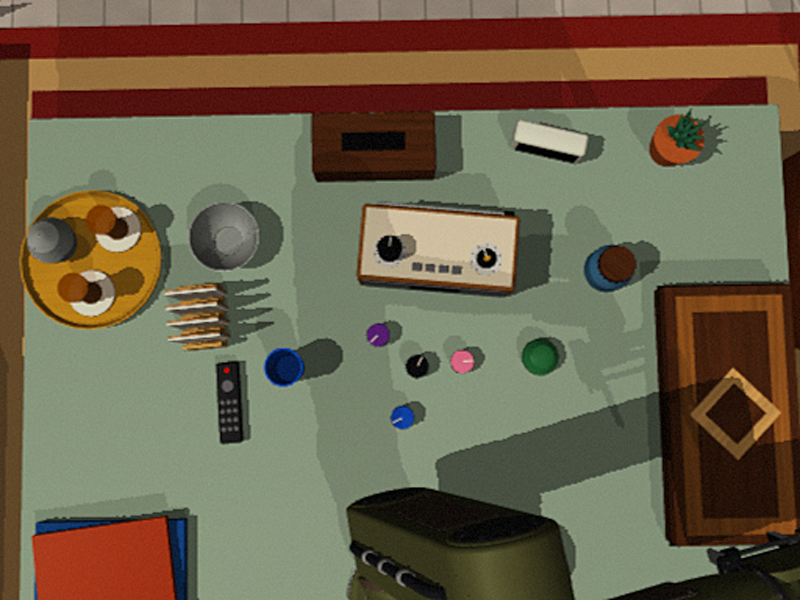

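View pics/side0.png

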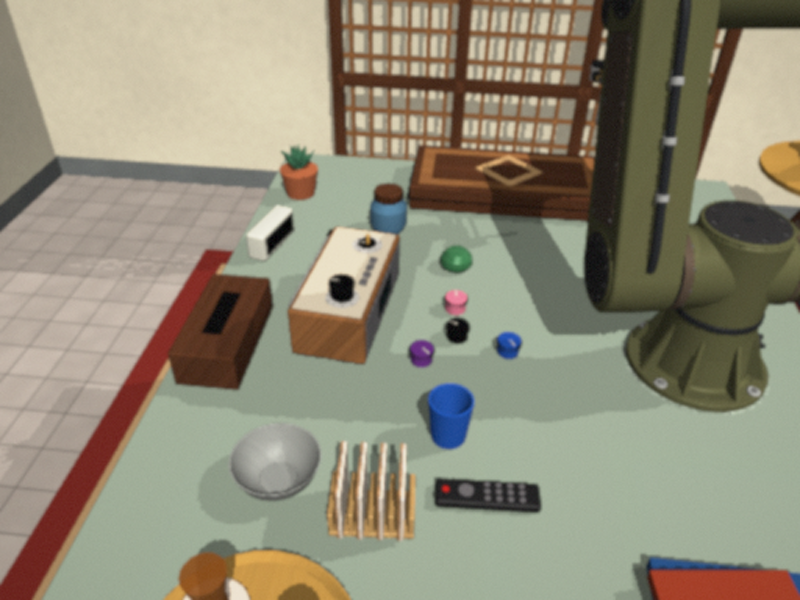

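The top view (800x600 pixels) shows these knob look-alikes: purple (378,335), pink (462,361), blue (402,417), the fitted black tuning knob (389,248) and the loose black knob (417,366). I choose the loose black one at (417,366). The stem is at (487,258).

```bash
cat > h.py <<'E'
import numpy as np,cv2
from scipy.spatial.transform import Rotation as R
def rays(c,uv,fish=False):
    uv=np.atleast_2d(np.asarray(uv,float)); x=(uv[:,0]-c["cx"])/c["fx"]; y=(uv[:,1]-c["cy"])/c["fy"]
    if fish:
        r=np.hypot(x,y)+1e-12; d=np.c_[np.sin(r)*x/r,-np.sin(r)*y/r,-np.cos(r)]
    else: d=np.c_[x,-y,-np.ones_like(x)]
    return d@R.from_rotvec(c["attitude"]).as_matrix().T
def at_z(c,uv,z,fish=False):
    d=rays(c,uv,fish); o=np.asarray(c["origin"]); return o+d*((z-o[2])/d[:,2])[:,None]
def proj(c,P,fish=False):
    p=(np.atleast_2d(P)-c["origin"])@R.from_rotvec(c["attitude"]).as_matrix(); x,y,z=p[:,0],-p[:,1],-p[:,2]
    if fish:
        r=np.hypot(x,y)+1e-12; t=np.arctan2(r,z); x,y=t*x/r,t*y/r
    else: x,y=x/z,y/z
    return np.c_[c["cx"]+c["fx"]*x,c["cy"]+c["fy"]*y]
def down(yaw):  # tool y along world direction angle yaw
    y=np.array([np.cos(yaw),np.sin(yaw),0]);z=np.array([0,0,-1.]);return R.from_matrix(np.c_[np.cross(y,z),y,z]).as_rotvec()
E
python3 - <<'E'
import pickle
from h import *
c=pickle.load(open("top.pkl","rb"))
s=.64
for n,uv,z in[("knob",(417,366),.032),("stem",(487,258),.133),("tuning",(389,248),.148),("purple",(378,335),.032),("pink",(462,361),.032),("blue",(402,417),.032),("paper",(540,356),.03),("cup",(284,367),.085),("c1",(362,206),.11),("c2",(517,212),.11),("c3",(358,283),.11),("c4",(514,292),.11)]:
    print(n,at_z(c,np.array(uv)*s,z)[0].round(3))
i=c["img"][205:265,225:315,::-1]; j=c["img"][140:190,285:340,::-1]
i=cv2.resize(i,(540,360),interpolation=cv2.INTER_CUBIC)
j=cv2.resize(j,(260,236),interpolation=cv2.INTER_CUBIC)
o=np.zeros((360,800,3),np.uint8);o[:,:540]=i;o[:236,540:]=j;cv2.imwrite("pics/crop1.png",o)
from bench import solve_ik
print(solve_ik([.45,0,.3],down(0)),solve_ik([.45,0,.3],down(1.57)))
E
```

```text
knob [ 0.44  -0.014  0.032]
stem [ 0.629 -0.141  0.133]
tuning [0.648 0.034 0.148]
purple [0.501 0.059 0.032]
pink [ 0.448 -0.1    0.032]
blue [0.345 0.016 0.032]
paper [ 0.455 -0.249  0.03 ]
cup [0.442 0.231 0.085]
c1 [0.733 0.082 0.11 ]
c2 [ 0.716 -0.201  0.11 ]
c3 [0.591 0.092 0.11 ]
c4 [ 0.569 -0.191  0.11 ]
[-8.14232728e-02  1.27336608e-02  1.63399813e+00 -4.44089210e-16
  1.49486087e+00 -8.14232728e-02] [-0.08142327  0.01273366  1.63399813  0.          1.49486087 -1.65142327]
```

View pics/crop1.png

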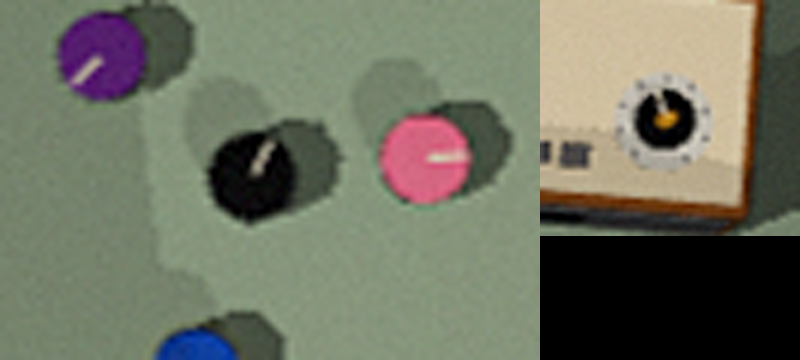

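Crop check: the loose knob is black, centred near (253,175), with its pointer line running up and to the right. The stem's white line points up and slightly left. Next I move over the knob for a wrist view.

```bash
python3 - <<'E'
from bench import *
from h import *
import pickle
set_gripper(.06,20)
move_ptp([.44,-.014,.16],down(np.radians(-112)))
c=capture("wrist");pickle.dump(c,open("w1.pkl","wb"));s=state()
print(s["t"],s["eef_pos"],c["fx"],c["cx"],c["cy"],c["origin"],c["attitude"])
print(proj(c,[[.44,-.014,.032],[.629,-.141,.133]],True))
cv2.imwrite("pics/w1.png",cv2.resize(c["img"][:,:,::-1],(800,600),interpolation=cv2.INTER_CUBIC))
E
```

```text
3.0167 [ 0.44008403 -0.01448858  0.16002203] 297.3186396354542 250.47099126539774 189.91040264248196 [ 0.50671218 -0.04090102  0.33984481] [-0.16071614  0.24124923 -1.94384746]
[[250.94609054 185.0043413 ]
 [312.21332798 -67.46306572]]
```

View pics/w1.png

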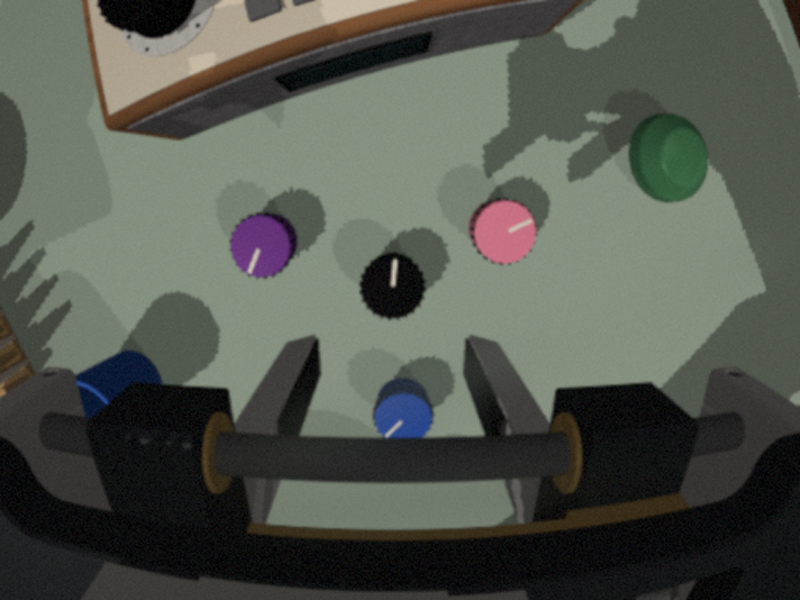

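The wrist view shows the black knob at (393,286) with its line pointing nearly straight up the image, between purple (263,245), pink (504,232) and blue (403,413). Now I measure it precisely.

```bash
cat >> h.py <<'E'
from scipy.optimize import minimize
def meas_knob(c,guess):
    """centre (xy) and yaw of the loose knob on the table, from a wrist picture"""
    g=cv2.cvtColor(c["img"],cv2.COLOR_RGB2HSV); V=g[...,2]
    p=proj(c,[[*guess,.032]],True)[0]; yy,xx=np.mgrid[:384,:512]; near=np.hypot(xx-p[0],yy-p[1])<26
    m=((V<45)&near).astype(np.uint8); m=cv2.morphologyEx(m,cv2.MORPH_OPEN,np.ones((3,3),np.uint8))
    n,l,st,ce=cv2.connectedComponentsWithStats(m); k=1+np.argmax(st[1:,4]); cn=max(cv2.findContours((l==k).astype(np.uint8),0,1)[0],key=cv2.contourArea)
    hull=cv2.convexHull(cn); M=np.zeros((384,512),np.uint8); cv2.fillConvexPoly(M,hull,1)
    a=np.linspace(0,2*np.pi,60); ring=np.concatenate([np.c_[r*np.cos(a),r*np.sin(a),0*a+z] for r,z in((.022,.032),(.022,.018),(.021,0))])
    def cent(P): mm=cv2.moments(P.astype(np.float32)); return np.array([mm["m10"],mm["m01"]])/mm["m00"],mm["m00"]
    t,ta=cent(hull); x=np.array(guess,float)
    for _ in range(8):
        q,qa=cent(cv2.convexHull(proj(c,ring+[*x,0],True).astype(np.float32)))
        x+=(at_z(c,t,.02,True)-at_z(c,q,.02,True))[0,:2]
    w=(V>110)&(M>0)&(cv2.erode(M,np.ones((5,5),np.uint8))>0); v,u=np.nonzero(w)
    P=at_z(c,np.c_[u,v],.032,True)[:,:2]; d=P-x; e=np.linalg.svd(P-P.mean(0))[2][0]; e*=np.sign(e@d.mean(0)); 
    print("area meas/model",ta,qa,"line px",len(u),"radial",(d@e).min(),(d@e).max(),"lateral",np.mean(d@[-e[1],e[0]]))
    return x,np.arctan2(e[1],e[0]),np.arctan2(*(d.mean(0)[::-1]))
E
python3 - <<'E'
import pickle
from h import *
c=pickle.load(open("w1.pkl","rb")); print(meas_knob(c,(.44,-.014)))
t=pickle.load(open("top.pkl","rb"))
V=t["img"].max(2);print(V[225:245,255:280:2])
E
```

```text
area meas/model 1244.5 1409.4312785965158 line px 53 radial 0.0020841768374300915 0.019499838010651388 lateral 9.198497930553144e-05
(array([ 0.44107789, -0.01427605]), np.float64(-0.474518548984018), np.float64(-0.4658005120594186))
[[138 125 130 132 133 134 135 128 109  69  72 109 144]
 [142 132 132 129 129 125 123  90  61  78  79  71 116]
 [140 124 133 135 112  61  14  35  66  83  79  80 109]
 [142 131 130 132  40   6   0  71  45  87  80  81  73]
 [150 128 133  91   0   3   0 141   0  79  81  79  80]
 [150 128 126  22  14   9   5 140   3  56  79  80  80]
 [151 138 119   6   9  12  68 109   8  46  84  81  81]
 [148 146 110   7   8  14 137  20  17  19  85  83  80]
 [148 154  74   5  15   3 123   0   8  16  81  81  78]
 [152 154 107   9  13  10  50  10   9  13  76  81  79]
 [148 154  97   9  13  18  12  10  16  21  86  83  75]
 [149 153 129   4  12   9  13  16  11  20  77  81  72]
 [153 149 133   4  19  15  11  18  11  40  80  74  99]
 [148 151 166  18  10  14  17  13   7  39  77 101 160]
 [149 151 154  77   7  12  17   0   6  63 105 160 153]
 [150 149 153 147  48  17   7  13  69 103 160 150 148]
 [149 150 153 155 128  64  40  91 149 159 151 150 148]
 [147 150 148 148 159 136 115 162 158 151 149 150 152]
 [151 154 146 151 152 153 157 152 153 151 146 148 147]
 [150 149 147 150 152 146 150 154 146 149 147 153 148]]
```

```bash
python3 - <<'E'
from bench import *
from h import *
import pickle
th=-.47-np.pi/2
move_ptp([.4411,-.0143,.05],down(th)); move_l([.4411,-.0143,.0065],feed=.08)
set_gripper(.03,40); s=state(); print(s["t"],s["width"],s["gripper_force"],s["wrist_force"])
move_l([.4411,-.0143,.12],feed=.2)
move_ptp([.629,-.141,.261],down(th+.77)); dwell(.2)
c=capture("wrist");pickle.dump(c,open("w2.pkl","wb"));s=state()
print(s["t"],s["eef_pos"],s["qpos"],s["width"],c["origin"],c["attitude"])
print(proj(c,[[.629,-.141,.133],[.629,-.141,.117]],True))
cv2.imwrite("pics/w2.png",cv2.resize(c["img"][:,:,::-1],(800,600),interpolation=cv2.INTER_CUBIC))
E
```

```text
4.6417 0.043271576109581364 40.001585483551025 [-1.1007304   0.22644328  5.50493154]
6.65 [ 0.62873796 -0.1405325   0.26088515] [-2.76749629e-01  4.87186099e-01  1.13655801e+00  1.95482838e-05
  1.51815322e+00  9.93949096e-01] 0.04307241516752822 [ 0.69739793 -0.1196874   0.44047841] [-0.21076874  0.15730548 -1.26393857]
[[251.02445158 184.91170066]
 [251.01870601 181.65350246]]
```

View pics/w2.png

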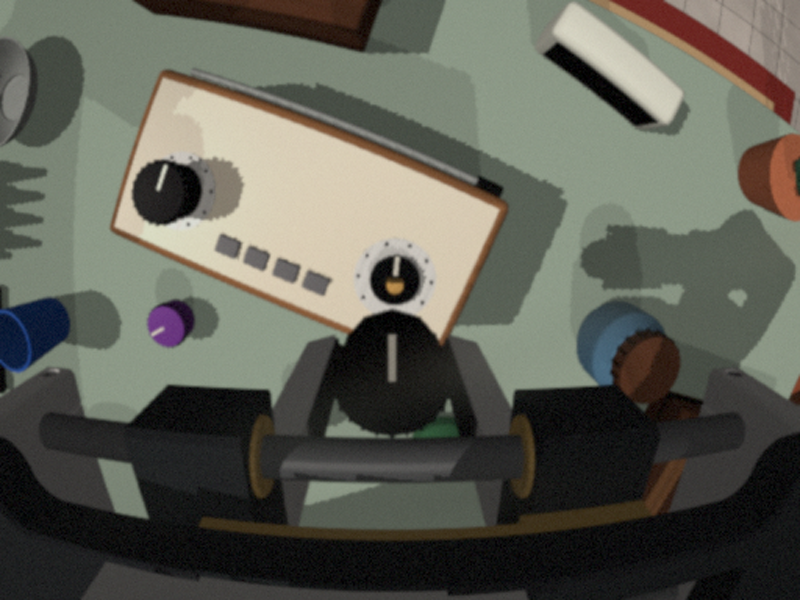

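Wrist view with the knob held: its line is at (391,335)–(391,380). The stem is at (395,286), its flange line is at (397,265), and the radio is unobstructed. Measuring both.

```bash
cat >> h.py <<'E'
def line_fit(c,mask,z):
    v,u=np.nonzero(mask); P=at_z(c,np.c_[u,v],z,True)[:,:2]; e=np.linalg.svd(P-P.mean(0))[2][0]
    return P,P.mean(0),e
def meas_stem(c,guess,dz=0):
    """flange centre from its dark silhouette, brass centroid, line yaw"""
    hsv=cv2.cvtColor(c["img"],cv2.COLOR_RGB2HSV); H,S,V=[hsv[...,i].astype(int) for i in range(3)]
    p=proj(c,[[*guess,.117]],True)[0]; yy,xx=np.mgrid[:384,:512]; near=np.hypot(xx-p[0],yy-p[1])<24
    br=near&(S>90)&(V>70)&(H>8)&(H<32)&(np.hypot(xx-p[0],yy-p[1])<14)
    dk=(near&(V<70)).astype(np.uint8)
    return p,br,dk,hsv
E
python3 - <<'E'
import pickle
from h import *
np.set_printoptions(linewidth=250)
c=pickle.load(open("w2.pkl","rb")); p,br,dk,hsv=meas_stem(c,(.629,-.141)); print(p)
print("V rows162-204, cols230-276")
for r in range(160,206): print(r,' '.join('%3d'%x+('b' if b else ' ') for x,b in zip(hsv[r,232:274,2],br[r,232:274])))
# held knob line
V=hsv[...,2];m=np.zeros(V.shape,bool);m[205:250,240:262]=V[205:250,240:262]>90
n,l,st,ce=cv2.connectedComponentsWithStats(m.astype(np.uint8));k=1+np.argmax(st[1:,4]);print(st[k],ce[k])
P,mu,e=line_fit(c,l==k,.261+.0255);e*=np.sign(e[0]);t=(P-mu)@e
print("held line yaw",np.arctan2(e[1],e[0]),"len",t.max()-t.min(),"outer",mu+e*t.max(),"axis est",mu+e*(t.max()-.018), "tool yaw",-.47+.77)
E
```

```text
[251.01870601 181.65350246]
V rows162-204, cols230-276
160 207  199  196  196  196  202  202  203  202  201  197  190  185  179  182  178  180  178  179  175  180  179  178  179  182  178  179  187  190  197  200  203  200  199  200  202  200  198  202  208  211  211 
161 202  201  190  188  195  200  205  204  204  199  195  182  178  179  179  180  179  178  173  173  173  171  171  171  179  177  175  179  181  192  199  202  199  199  202  203  200  200  202  203  205  208 
162 200  192  162  162  191  201  204  203  201  195  187  179  176  177  176  176  171  170  167  163  150  147  145  151  165  171  167  169  173  179  193  197  200  201  203  200  198  201  203  201  200  204 
163 201  182  130  131  186  203  203  200  195  192  182  175  176  177  171  160  144  132  129  124  109  118  117  118  127  135  140  144  151  170  177  184  186  197  198  197  199  201  201  202  198  200 
164 199  183  151  162  191  202  203  198  188  186  176  175  170  156  139  125   94   73   69   73   93  139  151  127   94   79   92  100  118  139  146  149  163  187  195  197  200  
[... 8287 characters left out ...]
13   10   13   17    1    0   17   15   30   50   67   93  141  193  208  210  214 
204  88   35   23    2    6    4   12   13   16    9    5    5   13    0    4    7    8    5    6    2    7   14    4   14    7   10    1    5    3    9    7    8    2    8    6   21   47   98  158  197  212  211 
205  42   20    9    8    0    8   15   12    6    3    7    9   11   10    7    0   12    5   11    0    7    9    0    5    0    0    4    3   12    0    5    2   17    0   14    7   13   52  112  164  196  208 
[249 214   4  30 120] [250.5 228.5]
held line yaw 0.2999432022612329 len 0.01737418582029969 outer [ 0.64748541 -0.1349118 ] axis est [ 0.63028906 -0.14023018] tool yaw 0.30000000000000004
```

```bash
python3 - <<'E'
import pickle
from h import *
c=pickle.load(open("w2.pkl","rb")); V=c["img"].max(2).astype(float)
pts=[]
for r in range(166,175):
    w=np.clip(V[r,248:260]-40,0,None); pts.append(((w*np.arange(248,260)).sum()/w.sum(),r))
P=at_z(c,pts,.117,True)[:,:2]; e=np.linalg.svd(P-P.mean(0))[2][0]; e*=np.sign(e[0]); print("stem yaw",np.arctan2(e[1],e[0]))
# D fit of brass at z=.133: maximise soft overlap
T=at_z(c,[(252.2,182.35)],.133,True)[0]; print("stem centre",T)
print("flange c",at_z(c,[((236.6+268.4)/2,179)],.117,True))
d=P.mean(0)-T[:2]; print("yaw via centre",np.arctan2(d[1],d[0]))
# refine w1: line in knob picture, outer end using half level
c1=pickle.load(open("w1.pkl","rb")); V1=c1["img"].max(2); print(V1[160:190,244:260])
for n,cc,rng,z,cols in(("w1",c1,range(160,192),.032,slice(244,260)),("w2",c,range(205,255),.2865,slice(244,258))):
    prof=cc["img"].max(2)[rng.start:rng.stop,cols].max(1); print(n,list(zip(rng,prof)))
E
```

```text
stem yaw 0.19045265195474195
stem centre [ 0.63203123 -0.14136526  0.133     ]
flange c [[ 0.63237466 -0.1416792   0.117     ]]
yaw via centre 0.18527116565296783
[[113 104  82  71  73  66  67  67  63  65  73  72  78  79  83  84]
 [103  81  72  61  53  55  53  49  39  45  53  61  67  73  73  80]
 [ 84  60  49  38  31  25  24  24  16  23  35  43  53  54  57  70]
 [ 47  33  25  15  16  12   6   0  16  17  12  23  21  31  40  54]
 [ 18   4   7  14  10   8  11  18  31  27  14  14   0  15  17  30]
 [  0  10  15  15  11  15  13  45  76  72  35  10  14  13  14  13]
 [ 13  16  14   9  11  19  39  92 144 140  83  28  10   5   9   5]
 [ 16  20  13  20  15  16  56 122 179 175 102  33  18   9  13  13]
 [ 18  10  14  18  15  24  71 142 190 182 106  31  19  17  19  21]
 [  8  14  14  17  17  26  77 150 193 181 102  28  15  13  17  19]
 [ 17  20  18   9  17  25  81 155 192 179 100  29  13  15  18  14]
 [ 18  20  16  13  18  26  86 160 191 166  90  20  13  12  16  16]
 [ 13  13  21  16   4  26  95 168 188 154  80  17  12  22  17  18]
 [  5  16  12  11  19  32 106 181 190 148  74  21  13  13  15   8]
[... 2153 characters left out ...]
(135)), (223, np.uint8(132)), (224, np.uint8(133)), (225, np.uint8(136)), (226, np.uint8(133)), (227, np.uint8(133)), (228, np.uint8(132)), (229, np.uint8(132)), (230, np.uint8(134)), (231, np.uint8(132)), (232, np.uint8(130)), (233, np.uint8(133)), (234, np.uint8(132)), (235, np.uint8(133)), (236, np.uint8(131)), (237, np.uint8(133)), (238, np.uint8(135)), (239, np.uint8(130)), (240, np.uint8(131)), (241, np.uint8(131)), (242, np.uint8(129)), (243, np.uint8(116)), (244, np.uint8(78)), (245, np.uint8(41)), (246, np.uint8(35)), (247, np.uint8(34)), (248, np.uint8(30)), (249, np.uint8(32)), (250, np.uint8(31)), (251, np.uint8(34)), (252, np.uint8(32)), (253, np.uint8(32)), (254, np.uint8(33))]
```

```bash
python3 - <<'E'
from bench import *
from h import *
import pickle
c1=pickle.load(open("w1.pkl","rb"));c2=pickle.load(open("w2.pkl","rb"))
u=lambda a:np.array([np.cos(a),np.sin(a)])
X1=at_z(c1,[(252.4,165.35)],.032,True)[0,:2]-.018*u(-.47)
f1=(X1-[.4411,-.0143])@u(-.47); l1=(X1-[.4411,-.0143])@u(-.47+np.pi/2)
X2=at_z(c2,[(250.5,213.4)],.2609+.0255,True)[0,:2]-.018*u(.3)
d=X2-[.62874,-.14053]; f2=d@u(.3); b=d@u(.3+np.pi/2)
print("f1",f1,l1,"f2",f2,"b_lat",b)
S=np.array([.63203,-.14137]); y=.19
f=(f1+f2)/2
tgt=S-f*u(y)-b*u(y+np.pi/2); print("target",tgt)
o=down(y-np.pi/2)
move_ptp([*tgt,.165],o); move_l([*tgt,.1425],feed=.06); dwell(.2); s0=state()
hit=move_l([*tgt,.1225],feed=.03,threshold=6); s=state()
print(hit,s["t"],s["eef_pos"],s["wrist_force"]-s0["wrist_force"],s["wrist_torque"]-s0["wrist_torque"],s["width"])
np.savez("st.npz",tgt=tgt,F0=s0["wrist_force"],y=y)
E
```

```text
f1 0.0021014828041613387 6.462359177509354e-05 f2 0.0018807422328393538 b_lat -0.00017220471591705672
target [ 0.6300422  -0.14157693]
True 8.25 [ 0.63085458 -0.14141295  0.13359001] [ 4.79866817 -0.11084135 -3.34456071] [ 0.13245138 -1.3152104  -0.06161205] 0.04311864909332957
```

```bash
python3 - <<'E'
from bench import *
from h import *
d=np.load("st.npz");F0=d["F0"];t=d["tgt"]
def p(n): s=state();print(n,round(s["t"],2),s["eef_pos"].round(5),(s["wrist_force"]-F0).round(2),s["wrist_torque"].round(3));return s
s=p("now")
t=t+[.0008,.00015]
move_l([*t,s["eef_pos"][2]],feed=.02); dwell(.15); s=p("shift")
h=move_l([*t,.1245],feed=.02,threshold=8); s=p(h); 
np.savez("st.npz",tgt=t,F0=F0,y=d["y"])
c=capture("wrist");cv2.imwrite("pics/w3.png",cv2.resize(c["img"][80:300,100:400,::-1],(800,587),interpolation=cv2.INTER_CUBIC))
E
```

```text
now 8.25 [ 0.63085 -0.14141  0.13359] [ 4.8  -0.11 -3.34] [ 0.114 -1.289  0.008]
shift 8.65 [ 0.63097 -0.14138  0.13331] [ 4.73 -0.92 -2.47] [ 0.078 -1.08  -0.045]
False 9.26 [ 0.63121 -0.1414   0.12469] [4.99 0.92 3.81] [ 0.161 -1.082 -0.029]
```

View pics/w3.png

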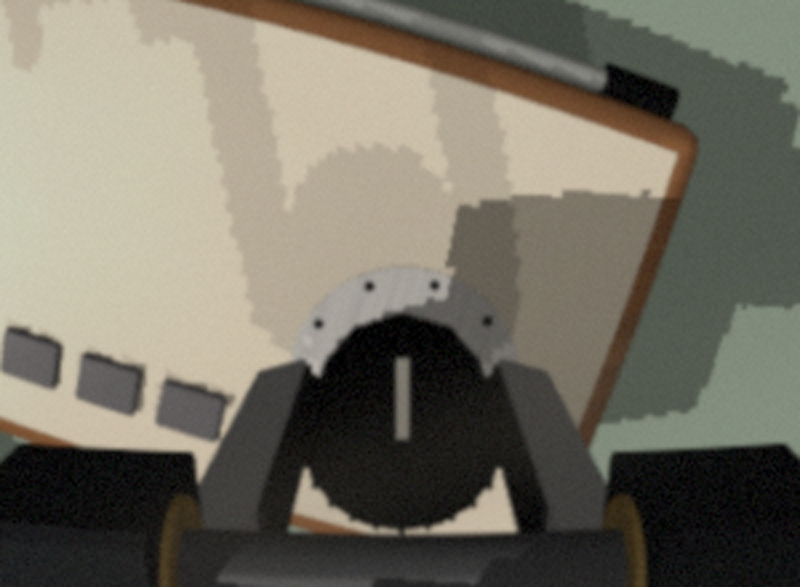

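The knob sits upright on the stem and its line points up the image at (402,398), matching the stem. I relax the side load and push down in steps, watching the force.

```bash
python3 - <<'E'
from bench import *
from h import *
d=np.load("st.npz");F0=d["F0"];t=d["tgt"]+[.0006,0]
def p(n): s=state();print(n,round(s["t"],2),s["eef_pos"].round(5),(s["wrist_force"]-F0).round(2),s["wrist_torque"].round(3),round(s["width"],4));return s
move_l([*t,.1245],feed=.02)
z=.1245
while z>.1165:
    z-=.001; h=move_l([*t,z],feed=.02); dwell(.1); s=p(round(z,4))
    if s["wrist_force"][2]-F0[2]>12: break
np.savez("st.npz",tgt=t,F0=F0,y=d["y"],z=z)
E
```

```text
0.1235 9.91 [ 0.63145 -0.14144  0.12361] [1.66 0.9  3.8 ] [ 0.217 -0.547  0.001] 0.043
0.1225 10.26 [ 0.6315  -0.14145  0.12263] [3.08 1.41 5.3 ] [ 0.173 -0.607 -0.006] 0.043
0.1215 10.61 [ 0.6315  -0.14144  0.12159] [2.01 1.8  7.1 ] [ 0.232 -0.621 -0.047] 0.0433
0.1205 10.96 [ 0.63156 -0.14143  0.12075] [2.22 1.1  6.23] [ 0.235 -0.547 -0.028] 0.0435
0.1195 11.31 [ 0.63158 -0.14143  0.11989] [1.8  1.3  8.33] [ 0.282 -0.439  0.006] 0.0431
0.1185 11.66 [ 0.63168 -0.14142  0.11973] [ 0.09  3.3  15.52] [ 0.474  0.1   -0.017] 0.0431
```

```bash
python3 - <<'E'
from bench import *
from h import *
dwell(.5);s=state();F0=np.load("st.npz")["F0"];print(s["t"],s["eef_pos"],s["wrist_force"]-F0,s["width"],s["gripper_force"])
w=capture("wrist");c=capture("side");t=capture("top")
a=c["img"][130:260,150:330,::-1];u,v=proj(c,[[.632,-.141,.12]])[0].astype(int);k=c["img"][v-30:v+30,u-40:u+40,::-1]
o=np.zeros((600,800,3),np.uint8);o[:300,:400]=cv2.resize(k,(400,300),interpolation=cv2.INTER_CUBIC);o[:300,400:]=cv2.resize(w["img"][:,:,::-1],(400,300));o[300:,:400]=cv2.resize(t["img"][:,:,::-1],(400,300));o[300:,400:]=cv2.resize(c["img"][:,:,::-1],(400,300))
cv2.imwrite("pics/fin.png",o)
E
```

```text
12.1583 [ 0.63168975 -0.14142832  0.11976356] [-0.85297162  2.33700777 14.79304795] 0.04309587472023583 40.003622174263
```

View pics/fin.png

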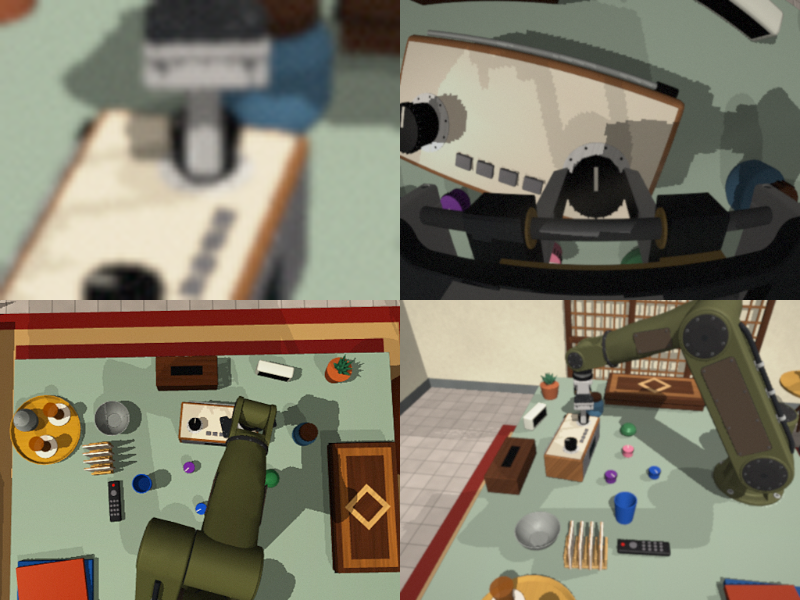

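The final views show the knob seated down at the dial and held upright, with the other objects where they were. As a last check I test whether the knob slipped in the hand (line end was at row 213.4 when picked up), then hand in.

```bash
python3 - <<'E'
from bench import *
import numpy as np
pr=capture("wrist")["img"].max(2)[206:250,248:254].max(1).astype(float)
hi=np.median(pr[12:30]);i=np.argmax(pr>(hi+15)/2);j=len(pr)-np.argmax(pr[::-1]>(hi+30)/2);print(206+i,206+j,pr.round())
if abs(206+i-213.7)<2.5: print(job_done())
E
```

```text
214 245 [ 13.  15.  14.  13.  14.  17.  20.  52. 102. 123. 128. 126. 125. 126.
 126. 124. 127. 127. 125. 125. 127. 123. 123. 120. 122. 123. 121. 125.
 122. 124. 123. 121. 123. 123. 122. 123. 121. 111.  84.  46.  30.  27.
  31.  31.]
the job is handed in; nothing more can be done
None
```

The job is handed in: the black knob is on the stem with its flat aligned, fully home on the flange, and held pressed down to the spring's stop at about 15 N. It took about 12 s, the knob did not slip in the fingers, and the other objects appear unmoved in the final views.

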